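# Weigh a bearing bracket on the spring scale

## Robot

A 7-joint arm with a two-finger parallel gripper is mounted at the origin on the work surface. World frame = base frame: x ahead of the robot, y to its left, z up, the work surface at z = 0. Lengths are in m, angles in rad, forces in N, time in s.
With the tool pointing down it reaches from about 0.425 to 1.025 m from the base axis. Payload 9.4 kg.
Tool frame: the origin (TCP) lies at the very end of the fingers, on their centre line; the grasp point (between the pads) lies 19 mm behind it; z points along the fingers, y is the direction in which the jaws open and shut (so a half turn about z gives the same grasp; the last joint's range is limited). The gripper opens to 85 mm and grips with 20 to 120 N. Pads are 22 mm wide; open, the fingers measure 114 mm over their backs; the gripper's body (76 mm by 85 mm) begins 54 mm behind the grasp point. The pads swing forward as they close: fully open they stand 13 mm farther back than shut.
Start: joints at [1.217, 0.599, -0.003, 1.599, 0.002, 0.943, -0.08], TCP at [0.198, -0.697, 0.231] pointing down, gripper open.
Joint ranges: [-2.57, 2.57], [-0.35, 1.97], [-1.29, 1.29], [0.11, 2.56], [-1.05, 4.19], [0.11, 1.86], [-2.63, 2.63]. Speed limits (rad/s): [2.22, 2.22, 3.01, 3.01, 3.14, 3.14, 3.14].

## Interface

Orientations are given as a rotation vector (axis times angle).
In Python, from plant import bot gives the robot as it stands.
- The arm moves only by the shell command python3 -m inch 'ROWS' [FORCE]. ROWS is a JSON object of lists of equal length, an entry for each row: "delta_rot": the turn, a rotation vector about the tool's x, y, z in rad, a list of three; "dp": the shift along the tool's x, y, z in mm, a list of three; "claw": the opening, from -1 (shut) to 1 (fully open). In form: {"delta_rot": [[ax, ay, az], ...], "dp": [[tx, ty, tz], ...], "claw": [claw, ...]}. A call has 1 to 12 rows; each row is the pose to reach, as a shift and turn from the pose commanded when the call began, along the tool's axes at that moment; what a row does not reach only later rows make up. A row lasts 1/12 s, in which the tool goes at most 41.7 mm and 7.16 degrees, less where a joint would pass 70% of its speed; a pose out of reach is approached as far as the arm can. A call with a gripper value outside its range is refused whole. The fingers move at their own pace and stop on an object; FORCE is the grip in N (left out, the last holds). Time passes only in rows, so rows that repeat a pose let the fingers close. It gives the time, the measured TCP pose, the force and the opening at its end, in the units of the state.
- bot.get_obs(): the state, without advancing time (a new reading comes with each control period).
- bot.get_image(name): name is "scene" or "top"; returns the picture (400x640x3 uint8, red, green, blue); there is no depth.
- bot.camera_info(name): a dict with "camera_matrix" (3x3 intrinsics, pixels), "T" (4x4, takes a point from camera to world coordinates). Camera axes: x right, y up, looking along -z (the intrinsics and any distortion apply to the point x, -y, -z); pixel columns grow to the right and rows downward; lengths in m; the calibration is good to about 2 mm. A picture is of the moment at which its call begins. camera_info takes no time and is no camera call.
- bot.hand_in(): hands the job in, once; it reports no verdict.
The state is a dict: "t": time; "q": joint angles; "joint_velocities": joint speeds; "joint_efforts": joint torques, N m; "eef_pos": TCP position; "ee_rot": TCP orientation; "contact_force": force on the tool from outside, world axes, zero at the start; "moment": the same for the moment, N m; "grip_width": opening from 0.0 (shut) to 1.0 (fully open).
Only numpy, scipy, OpenCV 4.12 (cv2) and the standard library are available. Lean on these libraries where they do the work, as an engineer would, in place of code of your own. Each camera call takes 0.05 s, during which the arm holds its last target.

## Task

Hang the blue bearing bracket by its eye on the orange hook of the spring scale, lowering it gently until the scale has taken up its whole weight: neither drop it or let go early, so that the scale jerks, nor push down on the hook. Then let go, wait until it hangs still, and only then press the red hold button on the yellow readout fully down and release it, leaving the bracket hanging and everything else on the table where it is.

Things in the scene. Friction and masses are not known exactly. Their poses are not given: they have to be found in the camera images.
- bracket_tab (a point): Middle of the solid upper tab of the loose blue bracket (0.13 to 0.77 kg), 106 mm over its underside. The bracket stands on a foot 60 x 60 x 14 mm; from its middle rises an eye plate 8 mm thick (along x), 30 mm wide (along y), top at 122 mm, tab from 90 to 122 mm. z up, x through the eye. Grip the tab from above across the 30 mm. The same after a half turn.
- bracket_eye (a point): Middle of the upper edge of the bracket's eye, the edge that is to rest on the hook. The eye is a rectangular hole through the plate along x, 18 mm wide (y), 28 mm high, from 62 to 90 mm over the underside; this point is at 90 mm, 16 mm below bracket_tab. A dark round boss, 28 mm across, is below it. Axes as bracket_tab.
- hook_seat (a point): Orange hook, sinking with the scale. Origin on top of its level arm (7 mm round bar) in the middle of the seat; x along the arm towards the column, z up. The free end, x = -16 to -9 mm, turns up 10 mm above the arm's top; a steel collar 20 mm across starts at x = +9 mm; the eye's edge sits between them. Thread the eye over the free end along +x, then lower.
- hook (a joint): How far the scale's spring has sunk under load (m), 0 empty, 0.12 end of travel; 75 N/m, lightly damped, so that it bobs when loaded suddenly. The scale is made for loads of up to 9 N and for speeds of its hook of up to 120 mm/s; when the load is let go of it should already be carrying it, so that it bobs no faster than 60 mm/s.
- hold_top (a point): Middle of the top of the red round hold button (28 mm across) on the flat yellow readout unit (130 x 85 x 26 mm); it is pressed straight down.
- hold (a joint): How far the hold button is pressed (m): 0 up, 0.006 fully down, which takes 5 N; it springs back.
- gearmotor: Bystander: loose steel gear motor, 37 mm across and 72 mm tall, standing on a 50 mm square flange; origin under its middle.
- wire_stripper: Bystander: wire stripper with blue handles, 170 mm long, lying on the table; origin near its middle on the table, x towards its jaws.
- screwdriver: Bystander: screwdriver with a red handle lying on the table.
- mouse: Bystander: red and black computer mouse, 100 mm long.
- stand: The scale's fixed stand; origin on the table under the column, 130 mm beyond the hook's seat (x away from the seat). Base plate 220 x 140 x 18 mm, reaching 130 mm towards the hook; column with white graduated face and yellow head, 330 mm tall; nothing stands over the hook within 95 mm of the seat. Unloaded, the top of the hook's arm is 235 mm above the table.
There are look-alikes about, which are no part of the job. Of the things shaped like the part that bears bracket_tab, the blue one is meant. Leave any turquoise look-alike of the part that bears hold_top alone.

How it is judged:
By the outcome, as a careful person would: the job done as asked, in the order asked, and still so for the second after the job is handed in, with the robot touching nothing.
It also fails if it takes over 64 s, if anything falls off the work surface, if the arm or the gripper's body presses on something with over 40 N, if the wrist force passes 120 N, or if a joint passes its speed limit or range.

## Working session

There is one attempt and no reset: what is moved stays moved. The work goes in short steps, Python scripts to look and compute and a shell command to move; the robot and the scene stay as the last step left them, time stands still between calls to the robot, and variables do not carry over. Pictures are saved under pics/ and viewed, and the job is handed in when it is done.

```bash
ls; mkdir -p pics; python3 - <<'E'
from plant import bot
import cv2
o=bot.get_obs();print(o)
for n in("scene","top"):
    im=bot.get_image(n);cv2.imwrite(f"pics/{n}0.png",im[:,:,::-1])
    c=bot.camera_info(n);print(n,c)
E
```

```text
pics
{'t': 0.0, 'q': array([ 1.21734346,  0.60014374, -0.00253834,  1.60013592,  0.00180205,
        0.94284666, -0.07979551]), 'joint_velocities': array([-0.00104272,  0.00072243,  0.00039293,  0.00025364, -0.0004139 ,
        0.00259597,  0.00191743]), 'joint_efforts': array([-1.63387140e-03, -7.76469040e+01,  1.56459164e+00, -2.58016616e+01,
        1.23858990e-02,  8.99791892e-03, -3.99140944e-06]), 'eef_pos': array([ 0.19795031, -0.69697575,  0.2304014 ]), 'ee_rot': array([-3.11007402e+00, -4.33224384e-01,  5.55907502e-04]), 'contact_force': array([0.34319901, 0.1341711 , 1.01566074]), 'moment': array([0.02759503, 0.04035458, 0.020274  ]), 'grip_width': 1.003144465970233}
scene {'camera_matrix': array([[486.28046795,   0.        , 316.6623812 ],
       [  0.        , 486.28046795, 190.52550755],
       [  0.        ,   0.        ,   1.        ]]), 'T': array([[-0.37318867, -0.7868649 ,  0.49150162,  1.26867708],
       [ 0.92768427, -0.32305486,  0.18718296,  0.23077094],
       [ 0.01149428,  0.52581288,  0.8505226 ,  1.40517361],
       [ 0.        ,  0.        ,  0.        ,  1.        ]])}
top {'camera_matrix': array([[472.70784914,   0.        , 320.56225276],
       [  0.        , 472.70784914, 198.52061703],
       [  0.        ,   0.        ,   1.        ]]), 'T': array([[ 0.00717528,  0.99720188, -0.07441046,  0.42734861],
       [-0.99996754,  0.00742799,  0.00311994, -0.06244081],
       [ 0.00366393,  0.07438566,  0.99722282,  1.51609547],
       [ 0.        ,  0.        ,  0.        ,  1.        ]])}
```

View pics/scene0.png

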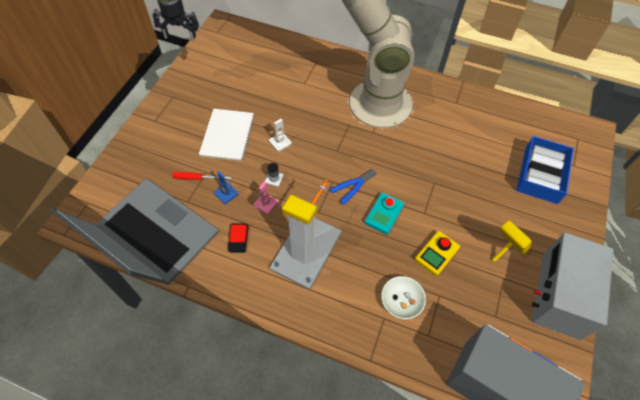

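View pics/top0.png

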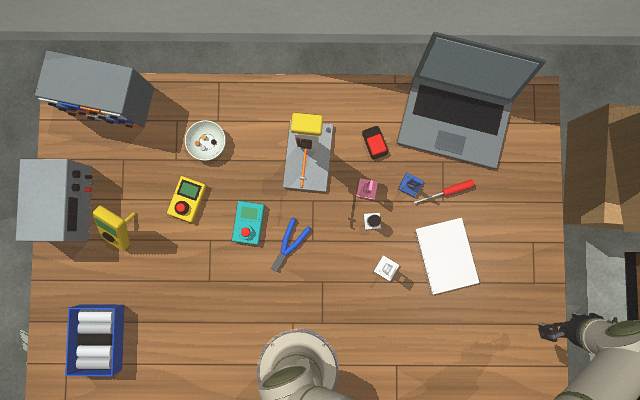

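The scene shows three bracket shapes: blue (scene 226,188 / top 411,185), pink (scene 265,197 / top 368,188) and white (scene 280,136 / top 387,268). I choose blue. There are two button units: yellow with a red button (scene 445,243 / top 181,208) and turquoise (scene 389,203 / top 246,232). I choose yellow. The hook is at about top (303,182) and scene (320,188). Next come the close crops.

```bash
cat > h.py <<'E'
import numpy as np,cv2
from plant import bot
def proj(n,P):
    c=bot.camera_info(n);T=np.linalg.inv(c["T"]);P=np.atleast_2d(P)
    p=(T[:3,:3]@P.T+T[:3,3:]).T; p=p*[1,-1,-1]
    q=(c["camera_matrix"]@p.T).T
    return q[:,:2]/q[:,2:]
def ray(n,uv):
    c=bot.camera_info(n);d=np.linalg.inv(c["camera_matrix"])@[uv[0],uv[1],1.]
    d=c["T"][:3,:3]@(d*[1,-1,-1]);return c["T"][:3,3],d
def atz(n,uv,z):
    o,d=ray(n,uv);return o+d*(z-o[2])/d[2]
def tri(a,b):
    (o1,d1),(o2,d2)=ray("scene",a),ray("top",b)
    A=np.stack([d1,-d2],1);s=np.linalg.lstsq(A,o2-o1,rcond=None)[0]
    p,q=o1+s[0]*d1,o2+s[1]*d2;return (p+q)/2,np.linalg.norm(p-q)
def crop(src,x,y,w,h,k,out):
    im=cv2.imread(src)[y:y+h,x:x+w];cv2.imwrite(out,cv2.resize(im,None,fx=k,fy=k,interpolation=cv2.INTER_CUBIC))
E
python3 - <<'E'
from h import *
crop("pics/scene0.png",200,160,80,60,10,"pics/c1.png")
crop("pics/top0.png",340,160,80,60,10,"pics/c2.png")
crop("pics/scene0.png",270,165,80,60,10,"pics/c3.png")
crop("pics/top0.png",270,110,80,60*100//75,7,"pics/c4.png")
a=cv2.imread("pics/scene0.png")[215:285,405:475];b=cv2.imread("pics/top0.png")[165:235,150:220]
cv2.imwrite("pics/c5.png",cv2.resize(np.hstack([a,b]),None,fx=5.7,fy=5.7,interpolation=cv2.INTER_CUBIC))
E
```

```text
(no output)
```

View pics/c1.png

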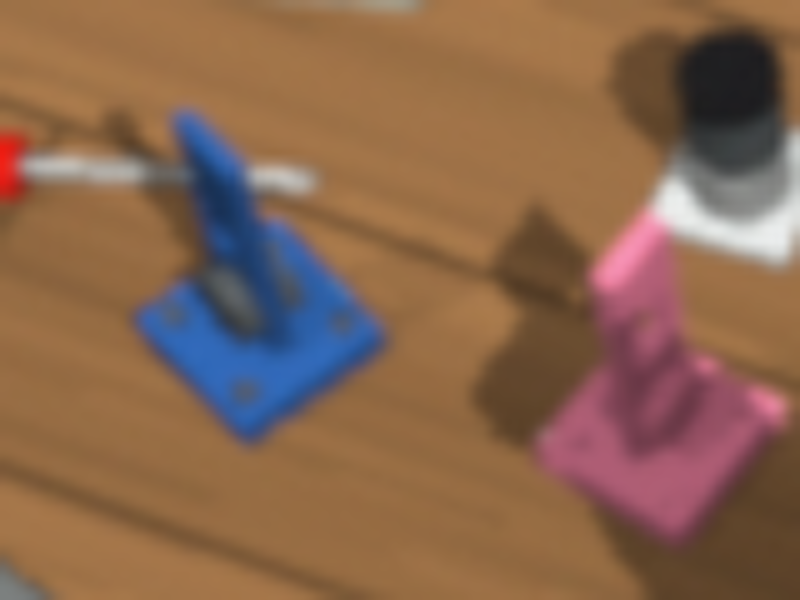

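View pics/c2.png

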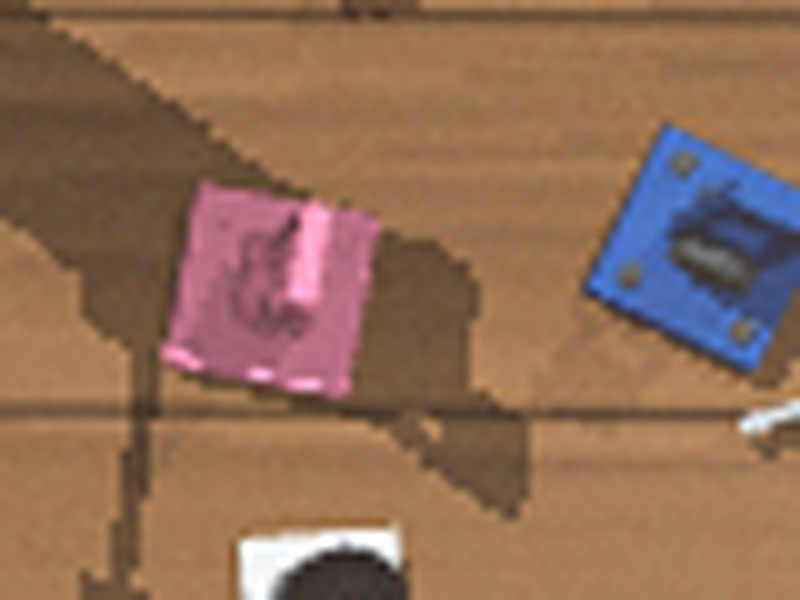

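View pics/c3.png

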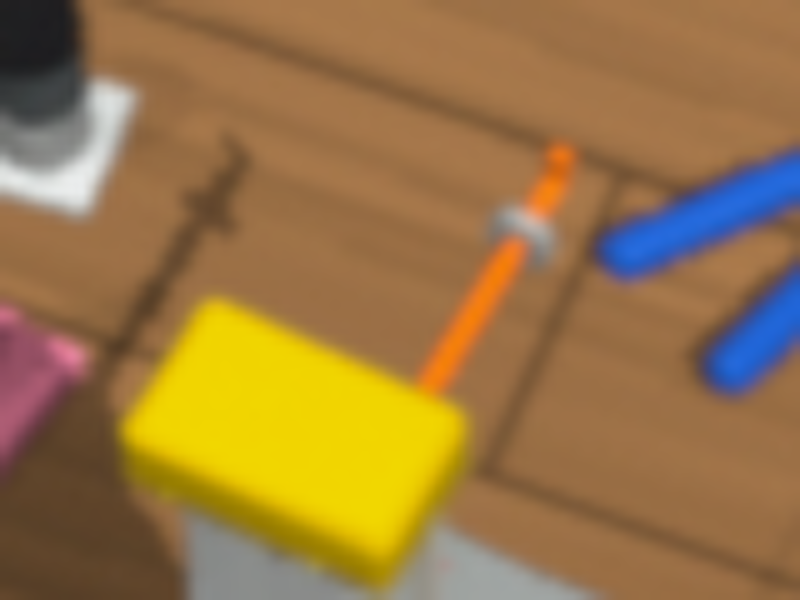

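View pics/c4.png

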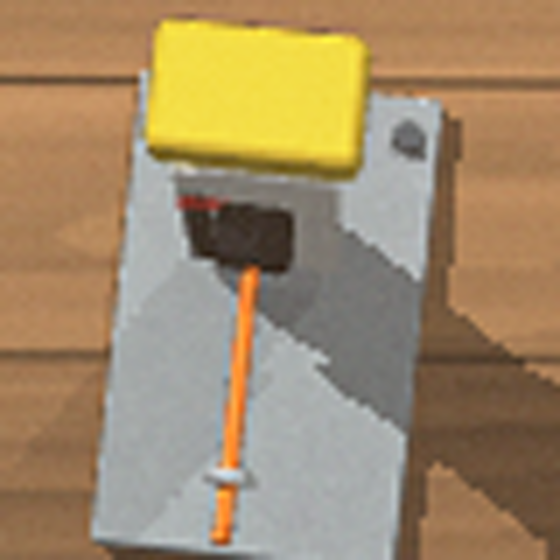

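View pics/c5.png

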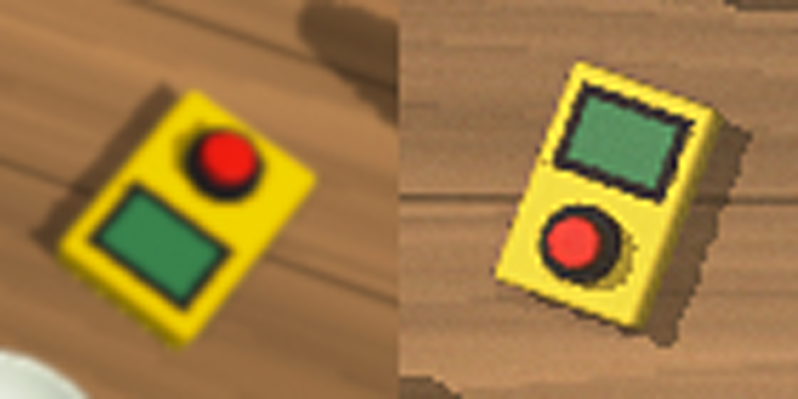

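```bash
python3 - <<'E'
from h import *
from scipy.optimize import minimize
S=cv2.imread("pics/scene0.png");T=cv2.imread("pics/top0.png")
crop("pics/top0.png",385,160,60,45,12,"pics/c6.png")
def blue(im,box):
    h=cv2.cvtColor(im,cv2.COLOR_BGR2HSV);m=cv2.inRange(h,(100,120,40),(125,255,255))
    k=np.zeros_like(m);x,y,w,hh=box;k[y:y+hh,x:x+w]=m[y:y+hh,x:x+w]
    k=cv2.morphologyEx(k,cv2.MORPH_CLOSE,np.ones((5,5)));return k
M={"scene":blue(S,(208,165,36,42)),"top":blue(T,(392,165,38,38))}
def box(a,b,z0,z1):return np.array([[x,y,z] for x in(-a,a) for y in(-b,b) for z in(z0,z1)])
parts=[box(.03,.03,0,.014),box(.004,.015,.014,.122)]
def sil(n,p,k=4):
    c,s=np.cos(p[2]),np.sin(p[2]);R=np.array([[c,-s,0],[s,c,0],[0,0,1]])
    m=np.zeros((400*k,640*k),np.uint8)
    for B in parts:
        q=proj(n,B@R.T+[p[0],p[1],0]);h=cv2.convexHull(((q+.5)*k-.5).astype(np.float32))
        cv2.fillPoly(m,[np.round(h*16).astype(np.int32)],255,shift=4)
    return cv2.resize(m,(640,400),interpolation=cv2.INTER_AREA)
def cost(p):
    return sum(np.abs(sil(n,p).astype(float)-M[n]).sum()/255 for n in M)
best=None
g=atz("top",(409,185),.014);print(g)
for yaw in np.arange(0,np.pi,np.pi/12):
    r=minimize(cost,[g[0],g[1],yaw],method="Nelder-Mead",options=dict(initial_simplex=[[g[0]+a,g[1]+b,yaw+d] for a,b,d in((0,0,0),(.01,0,0),(0,.01,0),(0,0,.15))],maxiter=80))
    print(np.round(r.x,4),r.fun)
    if best is None or r.fun<best.fun:best=r
print("best",best.x,np.degrees(best.x[2]))
p=best.x
out=[]
for n,im,x,y in(("scene",S,200,160),("top",T,385,155)):
    c=cv2.resize(im[y:y+50,x:x+50],None,fx=8,fy=8,interpolation=cv2.INTER_CUBIC)
    s=cv2.resize(sil(n,p)[y:y+50,x:x+50],None,fx=8,fy=8)
    cs,_=cv2.findContours((s>127).astype(np.uint8),cv2.RETR_EXTERNAL,cv2.CHAIN_APPROX_NONE);cv2.drawContours(c,cs,-1,(0,255,255),1);out.append(c)
cv2.imwrite("pics/fit.png",np.hstack(out))
# hook
def f(x,y,k,x0,y0):return((x+.5)/k-.5+x0,(y+.5)/k-.5+y0)
for nm,a,b in(("tip",f(562,152,10,270,165),f(220,541,7,270,110)),("collar",f(523,232,10,270,165),f(229,477,7,270,110))):
    print(nm,tri(a,b))
for nm,z in(("tip",.245),("collar",.2315)):
    a,b={"tip":(f(562,155,10,270,165),f(220,537,7,270,110)),"collar":(f(523,232,10,270,165),f(229,477,7,270,110))}[nm]
    print(nm,atz("scene",a,z),atz("top",b,z))
b=f(252,270,7,270,110);print("arm far",atz("top",b,.2315))
b=f(220,537,7,270,110);print("arm near",atz("top",b,.2315))
sb,tb=f(229,157,5.7,405,215),f(573-399,241,5.7,150,165)
print("button",tri(sb,tb),atz("scene",sb,.035),atz("top",tb,.035))
E
```

```text
[ 0.58486063 -0.34942668  0.014     ]
[ 0.5863 -0.3545 -0.5033] 168.65882352941176
[ 0.5879 -0.354  -0.5268] 173.03921568627453
[ 0.5866 -0.3554  1.1113] 227.50588235294117
[ 0.5866 -0.3552  1.0724] 225.21176470588233
[ 0.5867 -0.3555  1.1431] 224.11764705882354
[ 0.5875 -0.3556  1.1893] 232.6156862745098
[ 0.5866 -0.3553  1.1417] 227.17254901960786Traceback (most recent call last):
  File "<stdin>", line 24, in <module>
    res = _minimize_neldermead(fun, x0, args, callback, bounds=bounds,
                               **options)
    fxc = func(xc)
    fx = function(np.copy(x), *(wrapper_args + args))
  File "<stdin>", line 20, in cost
  File "<stdin>", line 20, in <genexpr>
  File "<stdin>", line 16, in sil
  File "h.py", line 4, in proj
    c=bot.camera_info(n);T=np.linalg.inv(c["T"]);P=np.atleast_2d(P)
ValueError: time passes only in moves, steps and waits
```

```bash
cat > fit.py <<'E'
from h import *
import h,sys
from scipy.optimize import minimize
S=cv2.imread("pics/scene0.png");T=cv2.imread("pics/top0.png")
crop("pics/top0.png",385,160,60,45,12,"pics/c6.png")
def blue(im,box):
    h=cv2.cvtColor(im,cv2.COLOR_BGR2HSV);m=cv2.inRange(h,(100,110,30),(125,255,255))
    k=np.zeros_like(m);x,y,w,hh=box;k[y:y+hh,x:x+w]=m[y:y+hh,x:x+w]
    cs,_=cv2.findContours(k,cv2.RETR_EXTERNAL,cv2.CHAIN_APPROX_NONE)
    k[:]=0;cv2.drawContours(k,[max(cs,key=cv2.contourArea)],-1,255,-1)
    return cv2.morphologyEx(k,cv2.MORPH_CLOSE,np.ones((3,3)))
M={"scene":blue(S,(208,165,36,42)),"top":blue(T,(392,165,38,38))}
def box(a,b,z0,z1):return np.array([[x,y,z] for x in(-a,a) for y in(-b,b) for z in(z0,z1)])
parts=[box(.03,.03,0,.014),box(.004,.015,.014,.122)]
def sil(n,p,k=4):
    c,s=np.cos(p[2]),np.sin(p[2]);R=np.array([[c,-s,0],[s,c,0],[0,0,1]])
    m=np.zeros((400*k,640*k),np.uint8)
    for B in parts:
        q=proj(n,B@R.T+[p[0],p[1],0]);hh=cv2.convexHull(((q+.5)*k-.5).astype(np.float32))
        cv2.fillPoly(m,[np.round(hh*16).astype(np.int32)],255,shift=4)
    return cv2.resize(m,(640,400),interpolation=cv2.INTER_AREA)
def cost(p,ns=("scene","top")):
    return sum(np.abs(sil(n,p).astype(float)-M[n]).sum()/255 for n in ns)
def run(ns):
    best=None;g=atz("top",(409,185),.014)
    for yaw in np.arange(0,np.pi,np.pi/6):
        r=minimize(cost,[g[0],g[1],yaw],args=(ns,),method="Nelder-Mead",options=dict(initial_simplex=[[g[0]+a,g[1]+b,yaw+d] for a,b,d in((0,0,0),(.01,0,0),(0,.01,0),(0,0,.15))],maxiter=80))
        if best is None or r.fun<best.fun:best=r
    print(ns,best.x,np.degrees(best.x[2]),best.fun);return best.x
run(("scene",));run(("top",))
p=run(("scene","top"))
out=[]
for n,im,x,y in(("scene",S,200,160),("top",T,385,155)):
    c=cv2.resize(im[y:y+50,x:x+50],None,fx=8,fy=8,interpolation=cv2.INTER_CUBIC)
    for s,col in((sil(n,p),(0,255,255)),(M[n],(0,0,255))):
        s=cv2.resize(s[y:y+50,x:x+50],None,fx=8,fy=8)
        cs,_=cv2.findContours((s>127).astype(np.uint8),cv2.RETR_EXTERNAL,cv2.CHAIN_APPROX_NONE);cv2.drawContours(c,cs,-1,col,1)
    out.append(c)
cv2.imwrite("pics/fit.png",np.hstack(out))
E
python3 - <<'E'
s=open('h.py').read()
s=s.replace("from plant import bot","from plant import bot\nCI={n:bot.camera_info(n) for n in('scene','top')}").replace("c=bot.camera_info(n)","c=CI[n]")
open('h.py','w').write(s)
E
python3 fit.py; python3 - <<'E'
from h import *
def f(x,y,k,x0,y0):return((x+.5)/k-.5+x0,(y+.5)/k-.5+y0)
for nm,a,b in(("tip",f(562,152,10,270,165),f(220,541,7,270,110)),("collar",f(523,232,10,270,165),f(229,477,7,270,110))):
    print(nm,tri(a,b))
    for z in(.245,.2315): print(z,atz("scene",a,z),atz("top",b,z))
b=f(252,270,7,270,110);print("arm far",atz("top",b,.2315))
sb,tb=f(229,157,5.7,405,215),f(573-399,241,5.7,150,165)
print("button",tri(sb,tb),atz("scene",sb,.035),atz("top",tb,.035))
E
```

```text
('scene',) [ 0.58459356 -0.35715586  2.55814007] 146.57062931832405 93.65882352941176
('top',) [ 0.58771807 -0.35532699 -0.47557579] -27.248485553225102 120.5764705882353
('scene', 'top') [ 0.58683298 -0.35498476 -0.51182007] -29.325129722903103 223.6
tip (array([ 0.55375673, -0.01386659,  0.24334295]), np.float64(0.001221187648697669))
0.245 [ 0.55497896 -0.01409277  0.245     ] [ 0.55339118 -0.01335409  0.245     ]
0.2315 [ 0.54667423 -0.01694205  0.2315    ] [ 0.55472985 -0.01283276  0.2315    ]
collar (array([ 0.57924606, -0.01625783,  0.23665619]), np.float64(3.7381856382851555e-05))
0.245 [ 0.58416289 -0.01447638  0.245     ] [ 0.5782616  -0.01657654  0.245     ]
0.2315 [ 0.57619775 -0.01733013  0.2315    ] [ 0.57986441 -0.01608943  0.2315    ]
arm far [ 0.66164424 -0.0242912   0.2315    ]
button (array([0.50776584, 0.36866095, 0.04799677]), np.float64(0.0009339654919022414)) [0.50068284 0.36953426 0.035     ] [0.50834819 0.37294745 0.035     ]
```

View pics/fit.png

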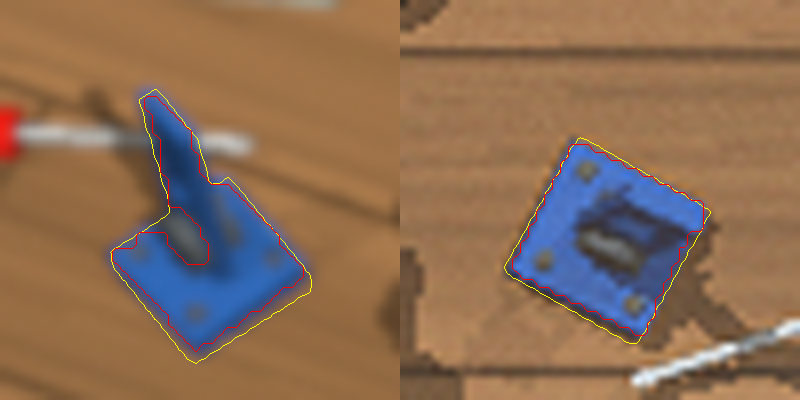

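View pics/c6.png

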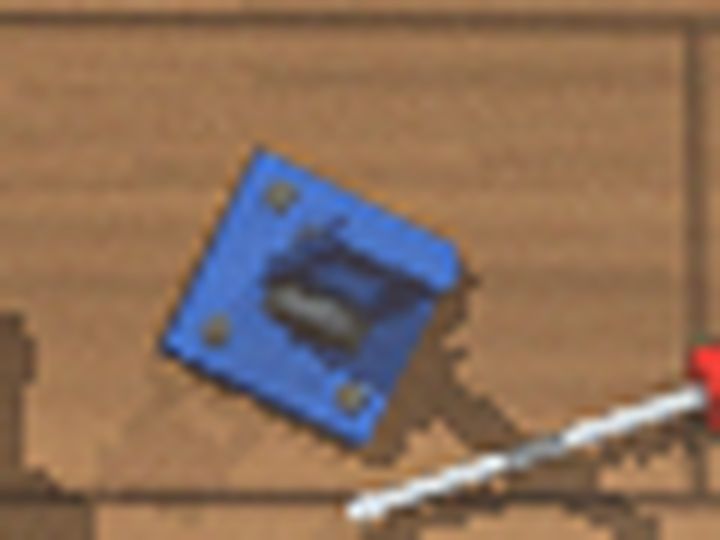

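```bash
cat > go.py <<'E'
from h import *
from scipy.spatial.transform import Rotation as R
def st():
    o=bot.get_obs();r=R.from_rotvec(o["ee_rot"]);M=r.as_matrix()
    print("t %.2f"%o["t"],"p",np.round(o["eef_pos"],4),"xyaw %.2f"%np.degrees(np.arctan2(M[1,0],M[0,0])),"z",np.round(M[:,2],3),"F",np.round(o["contact_force"],2),"M",np.round(o["moment"],2),"w %.3f"%o["grip_width"],"q7 %.2f"%o["q"][6]);return o,r
def to(P,yaw):
    o,r=st();d=r.inv().apply(np.array(P)-o["eef_pos"])*1000
    a=np.radians(yaw);G=np.array([[np.cos(a),np.sin(a),0],[np.sin(a),-np.cos(a),0],[0,0,-1]])
    rv=(r.inv()*R.from_matrix(G)).as_rotvec()
    print("dp",np.round(d,1),"rot",np.round(rv,4))
E
python3 -c "
from go import *
to((.587,-.355,.2),-29)"
```

```text
t 0.10 p [ 0.198  -0.697   0.2305] xyaw 15.86 z [-0.001  0.001 -1.   ] F [ 0.44 -0.78 -0.08] M [-0.02 -0.03  0.03] w 0.999 q7 -0.08
dp [ 467.7 -222.6   30.7] rot [-1.30e-03  7.00e-04  7.83e-01]
```

```bash
python3 -m inch '{"delta_rot":[[0,0,0.1],[0,0,0.2],[0,0,0.3],[0,0,0.4],[0,0,0.5],[0,0,0.6],[0,0,0.7],[0,0,0.783],[0,0,0.783],[0,0,0.783],[0,0,0.783],[0,0,0.783]],"dp":[[35,-17,0],[70,-33,0],[105,-50,0],[140,-67,0],[175,-83,0],[210,-100,0],[245,-117,0],[280,-133,0],[315,-150,0],[350,-167,0],[385,-184,0],[420,-200,0]],"claw":[1,1,1,1,1,1,1,1,1,1,1,1]}' 30
python3 -c "
from go import *
to((.587,-.355,.2),-29)"
```

```text
t: 1.1
eef_pos: [0.5486, -0.3884, 0.231]
ee_rot: [-3.041, 0.786, 0.001]
contact_force: [0.1, -1.1, -0.3]
grip_width: 0.999
t 1.10 p [ 0.5486 -0.3884  0.231 ] xyaw -28.99 z [-0.001  0.    -1.   ] F [ 0.08 -1.13 -0.3 ] M [-0.02 -0.01 -0.02] w 0.999 q7 -1.41
dp [ 17.4 -47.8  31. ] rot [-0.0001  0.0007  0.0002]
```

```bash
python3 -m inch '{"delta_rot":[[0,0,0],[0,0,0],[0,0,0],[0,0,0]],"dp":[[9,-24,10],[17.4,-47.8,20],[17.4,-47.8,31],[17.4,-47.8,31]],"claw":[1,1,1,1]}'
python3 - <<'E'
from go import *
to((.587,-.355,.089),-29)
a=[]
for n,x,y in(("scene",190,130),("top",375,140)):
    im=bot.get_image(n)[:,:,::-1];cv2.imwrite(f"pics/{n}1.png",im);a.append(cv2.resize(im[y:y+80,x:x+80],None,fx=5,fy=5,interpolation=cv2.INTER_CUBIC))
cv2.imwrite("pics/d1.png",np.hstack(a))
E
```

```text
t: 1.43
eef_pos: [0.5861, -0.3543, 0.1975]
ee_rot: [-3.042, 0.781, 0.006]
contact_force: [-1.1, -0.9, -0.3]
grip_width: 1.007
t 1.43 p [ 0.5861 -0.3543  0.1975] xyaw -28.80 z [-0.003  0.002 -1.   ] F [-1.09 -0.91 -0.29] M [-0.02  0.05  0.02] w 1.007 q7 -1.47
dp [  1.6   0.2 108.4] rot [-0.0004  0.0041  0.0035]
```

View pics/d1.png

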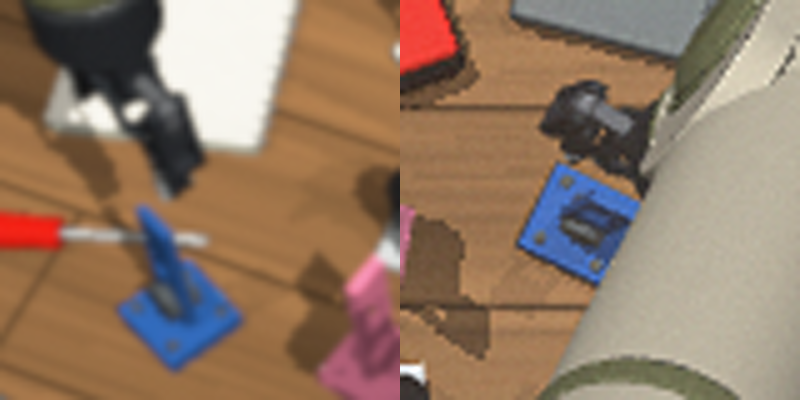

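```bash
python3 - <<'E'
from h import *
for n,x,y in(("scene",190,130),("top",375,140)):
    c,s=np.cos(np.radians(61)),np.sin(np.radians(61))
    P=[[.5861,-.3543,.1975],[.587,-.355,.122],[.587+.015*c,-.355+.015*s,.122],[.587-.015*c,-.355-.015*s,.122],[.5861+.045*c,-.3543+.045*s,.21],[.5861-.045*c,-.3543-.045*s,.21]]
    print(n,np.round((proj(n,P)-[x,y]+.5)*5))
E
```

```text
scene [[137. 155.]
 [155. 225.]
 [168. 240.]
 [142. 209.]
 [175. 191.]
 [ 93.  96.]]
top [[243. 192.]
 [216. 205.]
 [194. 193.]
 [239. 218.]
 [177. 150.]
 [319. 229.]]
```

The scene crop shows the near finger at (175,190), where I predicted it. The blue plate's top edge runs from (142,210) to (168,240), also as predicted, so I descend over the tab.

```bash
python3 -m inch '{"delta_rot":[[0,0,0],[0,0,0],[0,0,0],[0,0,0],[0,0,0],[0,0,0],[0,0,0],[0,0,0]],"dp":[[0,0,20],[0,0,42],[0,0,66],[0,0,88],[0,0,102],[0,0,110],[0,0,110],[0,0,110]],"claw":[1,1,1,1,1,1,1,1]}'
python3 -c "
from go import *
to((.587,-.355,.089),-29)"
```

```text
t: 2.2
eef_pos: [0.5858, -0.3577, 0.0909]
ee_rot: [3.041, -0.788, 0.001]
contact_force: [0.6, -0.4, 0.2]
grip_width: 0.998
t 2.20 p [ 0.5858 -0.3577  0.0909] xyaw -29.05 z [ 0.    -0.001 -1.   ] F [ 0.62 -0.35  0.19] M [ 0.   -0.    0.02] w 0.998 q7 -1.44
dp [-0.3 -3.   1.9] rot [ 0.0003 -0.0005 -0.0009]
```

```bash
python3 -m inch '{"delta_rot":[[0,0,0],[0,0,0],[0,0,0],[0,0,0]],"dp":[[0,-2.5,0],[0,-2.5,0],[0,-2.5,0],[0,-2.5,0]],"claw":[0.5,0.2,0.1,0]}' 30
python3 -c "
from go import *
to((.587,-.355,.089),-29)"
python3 -m inch '{"delta_rot":[[0,0,0],[0,0,0],[0,0,0],[0,0,0],[0,0,0],[0,0,0],[0,0,0],[0,0,0]],"dp":[[0,0,0],[0,0,0],[0,0,0],[0,0,0],[0,0,0],[0,0,0],[0,0,0],[0,0,0]],"claw":[-0.2,-0.3,-0.4,-1,-1,-1,-1,-1]}' 40
python3 -c "
from go import *
to((.587,-.355,.089),-29)"
```

```text
t: 2.53
eef_pos: [0.5875, -0.3547, 0.0911]
ee_rot: [3.041, -0.786, 0.002]
contact_force: [-0.4, -0.3, -0.4]
grip_width: 0.504
t 2.53 p [ 0.5875 -0.3547  0.0911] xyaw -28.99 z [ 0.001 -0.    -1.   ] F [-0.37 -0.33 -0.41] M [0.01 0.03 0.04] w 0.504 q7 -1.44
dp [-0.3  0.5  2.1] rot [-0.0001 -0.0011  0.0002]
t: 3.2
eef_pos: [0.5869, -0.3557, 0.0908]
ee_rot: [3.04, -0.787, 0.001]
contact_force: [-2.2, -3.1, 5.5]
grip_width: 0.343
t 3.20 p [ 0.5869 -0.3557  0.0908] xyaw -29.03 z [ 0.    -0.001 -1.   ] F [-2.17 -3.14  5.53] M [-0.73  0.6   0.03] w 0.343 q7 -1.44
dp [-0.2 -0.6  1.8] rot [ 0.0009 -0.0008 -0.0006]
```

```bash
python3 -m inch '{"delta_rot":[[0,0,0],[0,0,0],[0,0,0],[0,0,0],[0,0,0],[0,0,0],[0,0,0],[0,0,0],[0,0,0],[0,0,0],[0,0,0],[0,0,0]],"dp":[[0,0,-1],[0,0,-3],[0,0,-8],[0,0,-18],[0,0,-32],[0,0,-50],[0,0,-75],[0,0,-100],[0,0,-125],[0,0,-145],[0,0,-160],[0,0,-165]],"claw":[-1,-1,-1,-1,-1,-1,-1,-1,-1,-1,-1,-1]}' 60
python3 -m inch '{"delta_rot":[[0,0,0],[0,0,0],[0,0,0],[0,0,0]],"dp":[[0,0,0],[0,0,0],[0,0,0],[0,0,0]],"claw":[-1,-1,-1,-1]}'
python3 - <<'E'
from go import *
to((.482,-.0065,.2515),-5.7)
for i in range(2):
  o=bot.get_obs()
a=[]
for n,x,y in(("scene",190,110),("top",375,140)):
    im=bot.get_image(n)[:,:,::-1];cv2.imwrite(f"pics/{n}2.png",im);a.append(cv2.resize(im[y:y+80,x:x+80],None,fx=5,fy=5,interpolation=cv2.INTER_CUBIC))
cv2.imwrite("pics/d2.png",np.hstack(a));st()
E
```

```text
t: 4.2
eef_pos: [0.5879, -0.355, 0.2588]
ee_rot: [3.041, -0.786, 0.006]
contact_force: [0.0, -0.9, -4.1]
grip_width: 0.332
t: 4.53
eef_pos: [0.5866, -0.3542, 0.2539]
ee_rot: [-3.041, 0.786, 0.004]
contact_force: [-0.2, -0.1, -4.0]
grip_width: 0.338
t 4.53 p [ 0.5866 -0.3542  0.2539] xyaw -29.00 z [-0.002  0.001 -1.   ] F [-0.16 -0.08 -4.  ] M [-0.01  0.01 -0.  ] w 0.338 q7 -1.48
dp [-260.  -253.5    2.9] rot [-4.000e-04  2.300e-03 -4.066e-01]
t 4.63 p [ 0.5867 -0.3545  0.2542] xyaw -29.00 z [-0.002  0.001 -1.   ] F [-0.12  0.19 -3.82] M [ 0.03 -0.02 -0.01] w 0.337 q7 -1.48
```

View pics/d2.png

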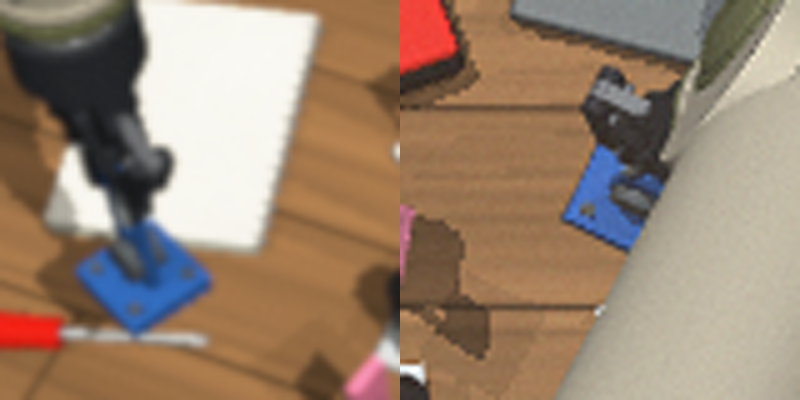

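Both crops show the blue bracket gripped upright and clear of the table. It weighs about 4.0 N, so I expect the scale to sink about 53 mm. Next I carry it to the pre-thread pose.

```bash
python3 -m inch '{"delta_rot":[[0,0,-0.01],[0,0,-0.03],[0,0,-0.07],[0,0,-0.11],[0,0,-0.16],[0,0,-0.21],[0,0,-0.26],[0,0,-0.31],[0,0,-0.35],[0,0,-0.38],[0,0,-0.4],[0,0,-0.4066]],"dp":[[-5,-5,0],[-15,-15,1],[-33,-32,1],[-55,-54,2],[-80,-78,3],[-105,-102,3],[-130,-127,3],[-155,-151,3],[-180,-175,3],[-205,-200,3],[-225,-220,3],[-240,-234,3]],"claw":[-1,-1,-1,-1,-1,-1,-1,-1,-1,-1,-1,-1]}'
python3 -c "
from go import *
to((.482,-.0065,.2515),-5.7)"
```

```text
t: 5.63
eef_pos: [0.4893, -0.0306, 0.2523]
ee_rot: [-3.137, 0.15, 0.001]
contact_force: [0.6, 0.0, -4.0]
grip_width: 0.337
t 5.63 p [ 0.4893 -0.0306  0.2523] xyaw -5.46 z [-0.     0.001 -1.   ] F [ 0.63  0.04 -4.05] M [ 0.02 -0.03 -0.01] w 0.337 q7 -1.68
dp [ -9.6 -23.2   0.8] rot [-0.0009  0.0004  0.0041]
```

```bash
python3 -m inch '{"delta_rot":[[0,0,0],[0,0,0],[0,0,0],[0,0,0],[0,0,0],[0,0,0]],"dp":[[-4,-9,0],[-7,-16,0.5],[-9,-21,0.8],[-9.6,-23.2,0.8],[-9.6,-23.2,0.8],[-9.6,-23.2,0.8]],"claw":[-1,-1,-1,-1,-1,-1]}'
python3 - <<'E'
from go import *
to((.567,-.015,.2515),-5.7)
a=[]
for n,x,y in(("scene",290,120),("top",260,140)):
    im=bot.get_image(n)[:,:,::-1];cv2.imwrite(f"pics/{n}3.png",im);a.append(cv2.resize(im[y:y+80,x:x+80],None,fx=5,fy=5,interpolation=cv2.INTER_CUBIC))
cv2.imwrite("pics/d3.png",np.hstack(a));st()
E
```

```text
t: 6.13
eef_pos: [0.4837, -0.0105, 0.2514]
ee_rot: [3.137, -0.158, 0.0]
contact_force: [-0.6, 0.4, -4.8]
grip_width: 0.337
t 6.13 p [ 0.4837 -0.0105  0.2514] xyaw -5.78 z [ 0. -0. -1.] F [-0.6   0.42 -4.82] M [-0.06  0.02  0.04] w 0.337 q7 -1.73
dp [83.3 -3.9 -0.1] rot [ 0.0004 -0.0001 -0.0014]
t 6.23 p [ 0.4836 -0.0105  0.2514] xyaw -5.79 z [-0. -0. -1.] F [ 0.04  0.48 -3.34] M [ 0.02 -0.02  0.03] w 0.341 q7 -1.74
```

View pics/d3.png

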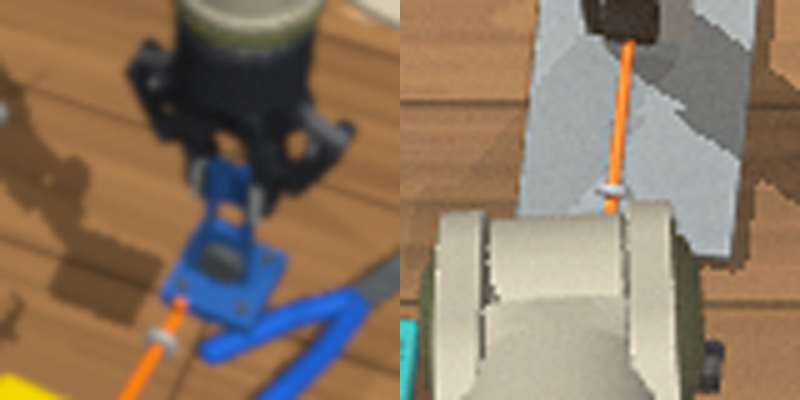

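```bash
python3 - <<'E'
from h import *
def org(im):
    f=im.astype(float);b,g,r=f[...,0],f[...,1],f[...,2]
    return np.clip((r-b-120)/100,0,1)*(cv2.inRange(cv2.cvtColor(im,cv2.COLOR_BGR2HSV),(6,190,120),(16,255,255))>0)
T=cv2.imread("pics/top0.png");S=cv2.imread("pics/scene0.png")
w=org(T);pts=[]
for v in range(148,188):
    r=w[v,290:320]
    if r.sum()>.8: pts.append(((r*np.arange(290,320)).sum()/r.sum(),v))
P=np.array([atz("top",p,.2315)for p in pts]);k=np.polyfit(P[:,0],P[:,1],1);print("top line yaw",np.degrees(np.arctan(k[0])),"y at .567",np.polyval(k,.567),"res",np.std(P[:,1]-np.polyval(k,P[:,0])),"x ext",P[:,0].min(),P[:,0].max())
w=org(S);pts=[]
for v in range(178,206):
    r=w[v,305:335]
    if r.sum()>.8: pts.append(((r*np.arange(305,335)).sum()/r.sum(),v))
P=np.array([atz("scene",p,.2315)for p in pts]);
Q=P[(P[:,0]>.575)];k=np.polyfit(Q[:,0],Q[:,1],1);print("scene yaw",np.degrees(np.arctan(k[0])),"y at .567",np.polyval(k,.567),P[:,0].min(),P[:,0].max())
# bracket in hand predicted overlay + hook
im=cv2.imread("pics/scene3.png");x,y,kk=290,120,8
c=cv2.resize(im[y:y+75,x:x+75],None,fx=kk,fy=kk,interpolation=cv2.INTER_CUBIC)
a=np.radians(-5.75);ex=np.array([np.cos(a),np.sin(a),0]);ey=np.array([-np.sin(a),np.cos(a),0])
o=np.array([.4837,-.0105,.2514-.0908])
def W(p):return o+p[0]*ex+p[1]*ey+np.array([0,0,p[2]])
def poly(ps,col):
    q=((proj("scene",[W(p)for p in ps])-[x,y]+.5)*kk).astype(int);cv2.polylines(c,[q],True,col,1)
for xx,col in((.004,(0,255,255)),(-.004,(255,0,255))):
    poly([(xx,-.009,.062),(xx,.009,.062),(xx,.009,.09),(xx,-.009,.09)],col)
    poly([(xx,-.015,.014),(xx,.015,.014),(xx,.015,.122),(xx,-.015,.122)],col)
poly([(-.03,-.03,.014),(.03,-.03,.014),(.03,.03,.014),(-.03,.03,.014)],(0,255,0))
cv2.imwrite("pics/d4.png",c)
E
```

```text
top line yaw -5.4701346479314665 y at .567 -0.014752214502643024 res 0.0007684593433375679 x ext 0.557089026356133 0.6564867772938779
scene yaw -4.612273873072103 y at .567 -0.016864626153346635 0.5477132795766655 0.6319598113211191
```

View pics/d4.png

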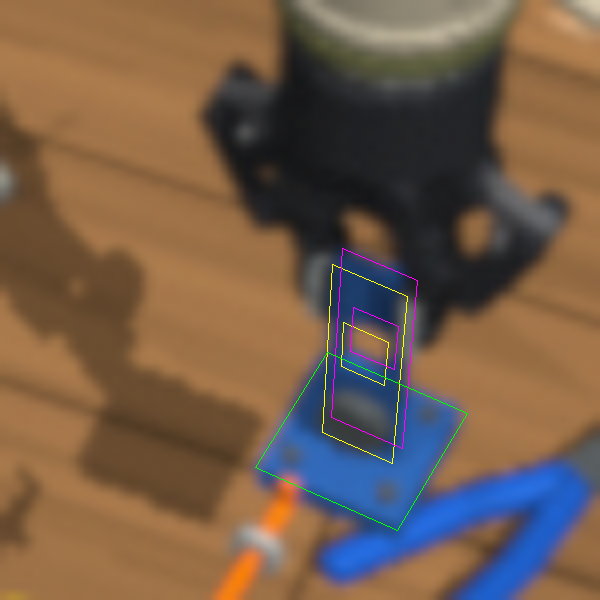

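```bash
python3 -c "
from go import *
to((.530,-.0118,.2515),-5.5)
to((.569,-.0155,.2515),-5.5)"
```

```text
t 6.23 p [ 0.4836 -0.0105  0.2514] xyaw -5.79 z [-0. -0. -1.] F [ 0.04  0.48 -3.34] M [ 0.02 -0.02  0.03] w 0.341 q7 -1.74
dp [46.3 -3.4 -0.1] rot [ 0.0003  0.0001 -0.0051]
t 6.23 p [ 0.4836 -0.0105  0.2514] xyaw -5.79 z [-0. -0. -1.] F [ 0.04  0.48 -3.34] M [ 0.02 -0.02  0.03] w 0.341 q7 -1.74
dp [85.5 -3.7 -0.1] rot [ 0.0003  0.0001 -0.0051]
```

```bash
python3 -m inch '{"delta_rot":[[0,0,-0.005],[0,0,-0.005],[0,0,-0.005],[0,0,-0.005],[0,0,-0.005],[0,0,-0.005],[0,0,-0.005]],"dp":[[8,-3.4,0],[20,-3.4,0],[32,-3.4,0],[42,-3.4,0],[46,-3.4,0],[46,-3.4,0],[46,-3.4,0]],"claw":[-1,-1,-1,-1,-1,-1,-1]}'
python3 - <<'E'
from go import *
to((.569,-.0155,.2515),-5.5)
a=[]
for n,x,y in(("scene",280,140),("top",260,140)):
    im=bot.get_image(n)[:,:,::-1];cv2.imwrite(f"pics/{n}4.png",im);a.append(cv2.resize(im[y:y+50,x:x+50],None,fx=8,fy=8,interpolation=cv2.INTER_CUBIC))
cv2.imwrite("pics/d5.png",np.hstack(a));st()
E
```

```text
t: 6.82
eef_pos: [0.5294, -0.0109, 0.2511]
ee_rot: [3.138, -0.149, -0.002]
contact_force: [-0.5, 0.4, -4.4]
grip_width: 0.339
t 6.82 p [ 0.5294 -0.0109  0.2511] xyaw -5.43 z [-0.001 -0.    -1.   ] F [-0.45  0.37 -4.39] M [-0.01  0.03  0.04] w 0.339 q7 -1.72
dp [39.9  0.8 -0.5] rot [0.0002 0.001  0.0012]
t 6.92 p [ 0.5289 -0.0108  0.2513] xyaw -5.42 z [-0.001 -0.    -1.   ] F [-1.11  0.34 -4.31] M [0.04 0.05 0.01] w 0.336 q7 -1.72
```

View pics/d5.png

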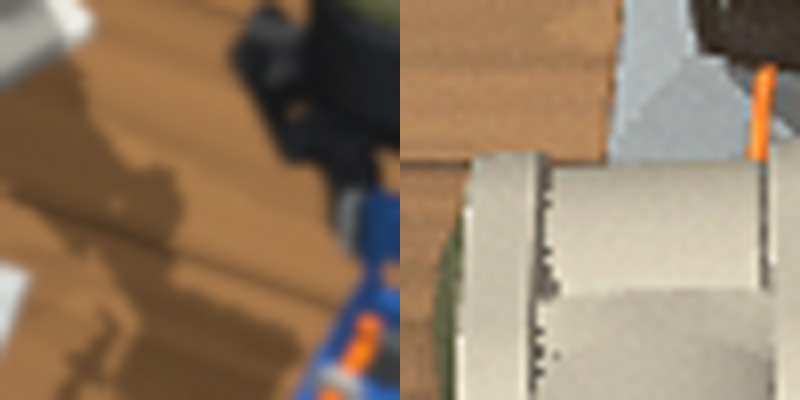

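```bash
python3 -c "
from h import *
crop('pics/scene4.png',300,150,50,50,12,'pics/d6.png')"
```

```text
(no output)
```

View pics/d6.png

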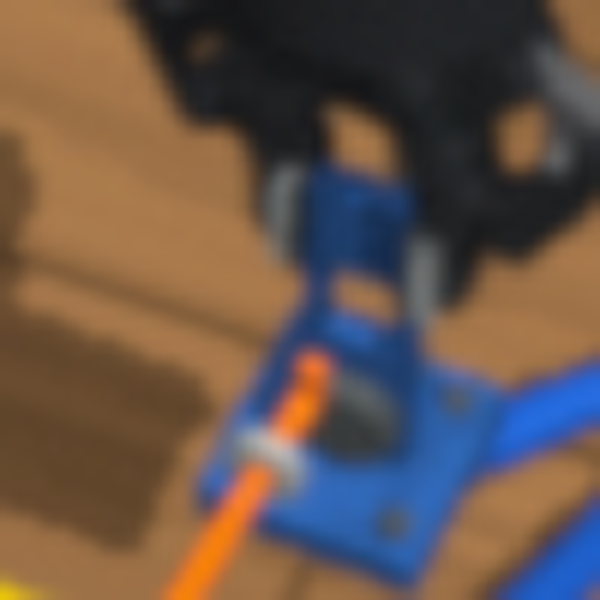

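```bash
python3 - <<'E'
from h import *
x,y,kk=300,150,12
im=cv2.imread("pics/scene4.png");c=cv2.resize(im[y:y+50,x:x+50],None,fx=kk,fy=kk,interpolation=cv2.INTER_CUBIC)
a=np.radians(-5.45);ex=np.array([np.cos(a),np.sin(a),0]);ey=np.array([-np.sin(a),np.cos(a),0])
def poly(o,ps,col,closed=True):
    q=((proj("scene",[o+p[0]*ex+p[1]*ey+np.array([0,0,p[2]])for p in ps])-[x,y]+.5)*kk).astype(int);cv2.polylines(c,[q],closed,col,1)
o=np.array([.529,-.0108,.2513-.0908])
for xx,col in((.004,(0,255,255)),(-.004,(255,0,255))):
    poly(o,[(xx,-.009,.062),(xx,.009,.062),(xx,.009,.09),(xx,-.009,.09)],col)
poly(o,[(.004,-.015,.014),(.004,.015,.014),(.004,.015,.122),(.004,-.015,.122)],(0,255,255))
poly(o,[(-.03,-.03,.014),(.03,-.03,.014),(.03,.03,.014),(-.03,.03,.014)],(0,255,0))
h=np.array([.569,-.0155,.235])
t=np.linspace(0,2*np.pi,20)
poly(h,[(-.0125+.0035*np.cos(u),.0035*np.sin(u),.010) for u in t],(255,255,255))
poly(h,[(.009,.01*np.cos(u),-.0035+.01*np.sin(u)) for u in t],(0,0,0))
poly(h,[(-.016,0,-.0035),(.07,0,-.0035)],(255,255,0),False)
cv2.imwrite("pics/d7.png",c)
E
```

```text
(no output)
```

View pics/d7.png

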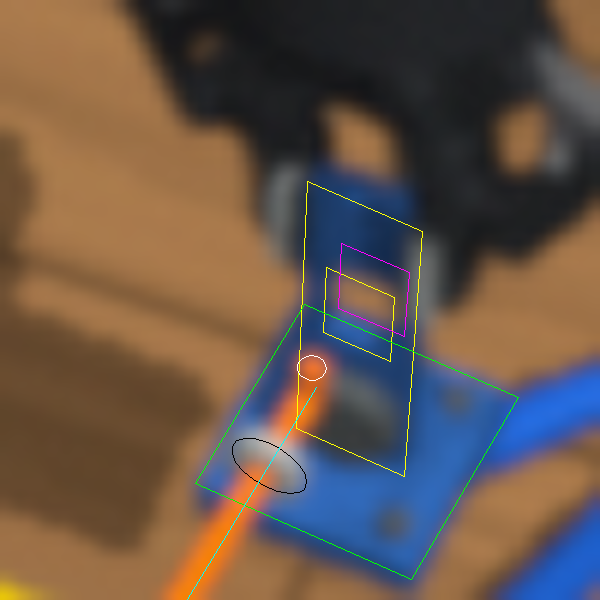

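The crop shows the eye at (360,300), with the hook tip at (315,360) in front of it. The overlay agrees to about 2 mm, so I thread with a slight lateral correction.

```bash
python3 -m inch '{"delta_rot":[[0,0,0],[0,0,0],[0,0,0],[0,0,0],[0,0,0],[0,0,0],[0,0,0],[0,0,0],[0,0,0],[0,0,0],[0,0,0],[0,0,0]],"dp":[[2,1.5,0],[5,1.7,0],[9,1.7,0],[13,1.7,0],[17,1.7,0],[21,1.7,0],[25,1.7,0],[29,1.7,0],[33,1.7,0],[37,1.7,0],[39.5,1.7,0],[39.5,1.7,0]],"claw":[-1,-1,-1,-1,-1,-1,-1,-1,-1,-1,-1,-1]}'
python3 -m inch '{"delta_rot":[[0,0,0],[0,0,0]],"dp":[[0,0,0],[0,0,0]],"claw":[-1,-1]}'
python3 - <<'E'
from go import *
to((.569,-.0165,.2515),-5.5)
im=bot.get_image("scene")[:,:,::-1];cv2.imwrite(f"pics/scene5.png",im)
crop('pics/scene5.png',290,155,50,50,12,'pics/d8.png');st()
E
```

```text
t: 7.92
eef_pos: [0.5693, -0.0163, 0.2514]
ee_rot: [3.138, -0.148, 0.0]
contact_force: [0.2, -0.8, -3.5]
grip_width: 0.341
t: 8.08
eef_pos: [0.5684, -0.0162, 0.2514]
ee_rot: [3.138, -0.149, -0.001]
contact_force: [0.2, -0.6, -3.9]
grip_width: 0.341
t 8.08 p [ 0.5684 -0.0162  0.2514] xyaw -5.42 z [-0.  0. -1.] F [ 0.22 -0.62 -3.95] M [ 0.02  0.   -0.01] w 0.341 q7 -1.70
dp [ 0.6  0.2 -0.1] rot [0.     0.0004 0.0014]
t 8.13 p [ 0.5684 -0.0162  0.2514] xyaw -5.42 z [-0.  0. -1.] F [ 0.01  0.53 -4.65] M [ 0.01 -0.03  0.01] w 0.339 q7 -1.70
```

View pics/d8.png

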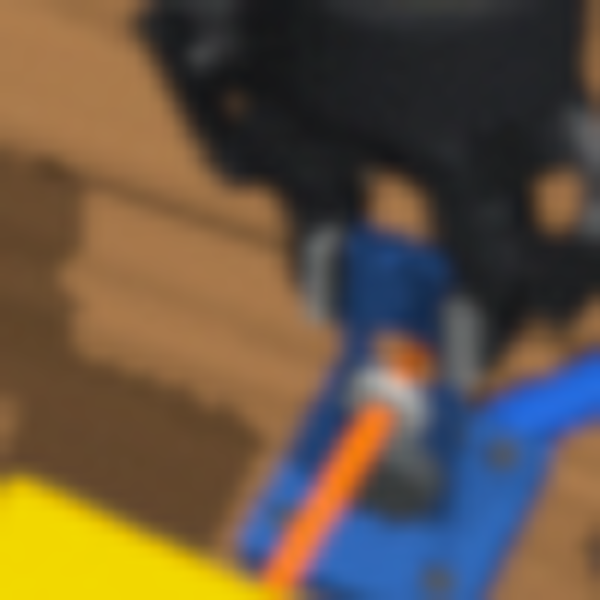

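The hook passes through the eye: the tip is visible at (410,355), and the collar at (395,390) is in front of the plate. Forces are free, so I lower gently.

```bash
python3 -m inch '{"delta_rot":[[0,0,0],[0,0,0],[0,0,0],[0,0,0],[0,0,0],[0,0,0],[0,0,0],[0,0,0],[0,0,0],[0,0,0],[0,0,0],[0,0,0]],"dp":[[0,0,2],[0,0,4],[0,0,6],[0,0,8],[0,0,10],[0,0,11.5],[0,0,13],[0,0,14.5],[0,0,16],[0,0,17.5],[0,0,19],[0,0,20]],"claw":[-1,-1,-1,-1,-1,-1,-1,-1,-1,-1,-1,-1]}'
python3 -m inch '{"delta_rot":[[0,0,0],[0,0,0]],"dp":[[0,0,0],[0,0,0]],"claw":[-1,-1]}'
python3 - <<'E'
from go import *
st()
im=bot.get_image("scene")[:,:,::-1];cv2.imwrite(f"pics/scene6.png",im)
crop('pics/scene6.png',290,155,50,50,12,'pics/d9.png');st()
E
```

```text
t: 9.13
eef_pos: [0.5686, -0.0162, 0.2313]
ee_rot: [3.138, -0.149, -0.0]
contact_force: [-0.2, -0.2, -3.7]
grip_width: 0.341
t: 9.3
eef_pos: [0.5687, -0.0162, 0.2314]
ee_rot: [-3.138, 0.148, 0.0]
contact_force: [-1.0, -0.3, -4.0]
grip_width: 0.336
t 9.30 p [ 0.5687 -0.0162  0.2314] xyaw -5.42 z [-0.  0. -1.] F [-0.99 -0.35 -4.03] M [ 0.05  0.02 -0.  ] w 0.336 q7 -1.69
t 9.35 p [ 0.5686 -0.0162  0.2315] xyaw -5.42 z [-0. -0. -1.] F [-0.11 -0.46 -3.22] M [-0.01  0.06 -0.  ] w 0.335 q7 -1.69
```

View pics/d9.png

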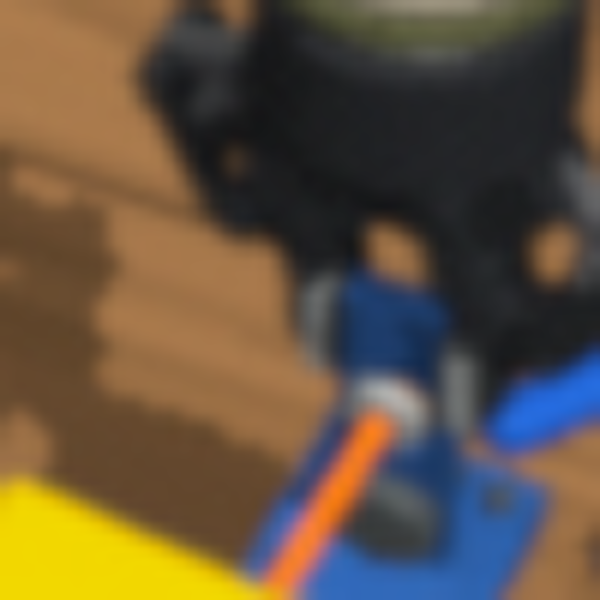

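```bash
python3 -m inch '{"delta_rot":[[0,0,0],[0,0,0],[0,0,0],[0,0,0],[0,0,0],[0,0,0],[0,0,0],[0,0,0],[0,0,0],[0,0,0],[0,0,0],[0,0,0]],"dp":[[0,0,1],[0,0,3],[0,0,5],[0,0,7],[0,0,9],[0,0,11],[0,0,13],[0,0,15],[0,0,17],[0,0,18.5],[0,0,19.5],[0,0,20]],"claw":[-1,-1,-1,-1,-1,-1,-1,-1,-1,-1,-1,-1]}'
for i in 1 2 3; do python3 -m inch '{"delta_rot":[[0,0,0]],"dp":[[0,0,0]],"claw":[-1]}' | grep force; done
python3 - <<'E'
from go import *
st()
im=bot.get_image("scene")[:,:,::-1];cv2.imwrite(f"pics/scene7.png",im)
crop('pics/scene7.png',290,155,50,50,12,'pics/d10.png');st()
E
```

```text
t: 10.35
eef_pos: [0.5687, -0.0163, 0.2113]
ee_rot: [3.138, -0.149, 0.0]
contact_force: [-0.2, 0.6, -2.1]
grip_width: 0.339
contact_force: [1.1, 0.4, -2.5]
contact_force: [0.3, -0.7, -2.4]
contact_force: [-0.3, -0.8, -1.7]
t 10.60 p [ 0.5687 -0.0162  0.2116] xyaw -5.42 z [ 0. -0. -1.] F [-0.27 -0.79 -1.68] M [-0.02 -0.06 -0.02] w 0.339 q7 -1.69
t 10.65 p [ 0.5687 -0.0162  0.2116] xyaw -5.42 z [ 0.  0. -1.] F [ 0.32 -1.32 -1.17] M [ 0.06 -0.08 -0.01] w 0.342 q7 -1.69
```

View pics/d10.png

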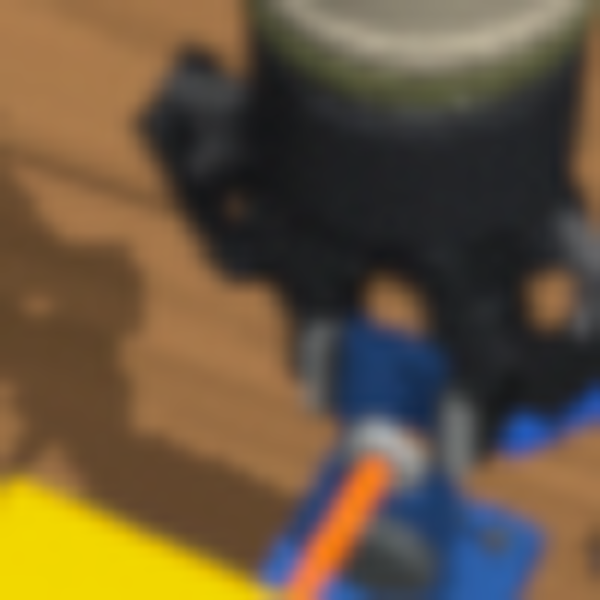

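```bash
python3 -m inch '{"delta_rot":[[0,0,0],[0,0,0],[0,0,0],[0,0,0],[0,0,0],[0,0,0],[0,0,0],[0,0,0],[0,0,0],[0,0,0],[0,0,0],[0,0,0]],"dp":[[0,0,1],[0,0,3],[0,0,5],[0,0,7],[0,0,9],[0,0,11],[0,0,13],[0,0,15],[0,0,17],[0,0,18.5],[0,0,19.5],[0,0,20]],"claw":[-1,-1,-1,-1,-1,-1,-1,-1,-1,-1,-1,-1]}'
for i in 1 2 3 4 5 6 7 8 9 10 11 12; do python3 -m inch '{"delta_rot":[[0,0,0]],"dp":[[0,0,0]],"claw":[-1]}' | grep force; done
python3 -c "
from go import *
st()"
```

```text
t: 11.65
eef_pos: [0.5687, -0.0162, 0.1913]
ee_rot: [3.138, -0.149, -0.0]
contact_force: [1.0, -0.4, -0.7]
grip_width: 0.338
contact_force: [1.3, 0.4, -0.6]
contact_force: [0.9, -0.0, -1.1]
contact_force: [1.0, 0.8, -1.0]
contact_force: [-0.0, 0.5, -0.9]
contact_force: [1.2, -0.8, -0.6]
contact_force: [0.1, -0.4, -0.5]
contact_force: [1.7, 0.7, -1.5]
contact_force: [0.6, 0.2, -1.8]
contact_force: [0.1, 0.1, -0.8]
contact_force: [1.4, 0.2, -1.2]
contact_force: [1.0, 0.4, -1.0]
contact_force: [0.8, -0.6, -0.7]
t 12.65 p [ 0.5687 -0.0162  0.1915] xyaw -5.42 z [ 0.  0. -1.] F [ 0.84 -0.6  -0.69] M [ 0.03 -0.22  0.04] w 0.333 q7 -1.69
```

```bash
python3 -m inch '{"delta_rot":[[0,0,0],[0,0,0],[0,0,0],[0,0,0],[0,0,0],[0,0,0],[0,0,0],[0,0,0],[0,0,0]],"dp":[[0.3,0,1],[0.6,0,2.5],[0.9,0,4],[1.2,0,5.5],[1.5,0,7],[1.8,0,8.5],[2,0,10],[2,0,11],[2,0,11.5]],"claw":[-1,-1,-1,-1,-1,-1,-1,-1,-1]}'
for i in 1 2 3 4 5 6 7 8 9 10 11 12; do python3 -m inch '{"delta_rot":[[0,0,0]],"dp":[[0,0,0]],"claw":[-1]}' | grep force; done
python3 - <<'E'
from go import *
st()
im=bot.get_image("scene")[:,:,::-1];cv2.imwrite(f"pics/scene8.png",im)
crop('pics/scene8.png',290,160,50,50,12,'pics/d11.png');st()
E
```

```text
t: 13.4
eef_pos: [0.5704, -0.0164, 0.1797]
ee_rot: [3.138, -0.149, -0.001]
contact_force: [-3.3, 0.4, 0.8]
grip_width: 0.337
contact_force: [-3.1, 0.2, -0.6]
contact_force: [-2.6, 1.0, 0.4]
contact_force: [-2.1, 0.4, 0.3]
contact_force: [-2.8, 0.9, -0.2]
contact_force: [-3.4, 0.5, 0.5]
contact_force: [-3.6, 0.2, -0.5]
contact_force: [-2.2, 0.6, -0.7]
contact_force: [-4.0, -0.5, -0.1]
contact_force: [-2.6, -0.9, 0.7]
contact_force: [-3.8, 0.2, 0.2]
contact_force: [-2.7, -0.8, 0.6]
contact_force: [-2.2, 0.5, 0.2]
t 14.40 p [ 0.5706 -0.0164  0.18  ] xyaw -5.42 z [-0. -0. -1.] F [-2.2   0.47  0.16] M [ 0.    0.75 -0.01] w 0.333 q7 -1.69
t 14.45 p [ 0.5706 -0.0165  0.1799] xyaw -5.42 z [-0. -0. -1.] F [-3.62  0.5   0.92] M [ 0.01  0.67 -0.03] w 0.336 q7 -1.69
```

View pics/d11.png

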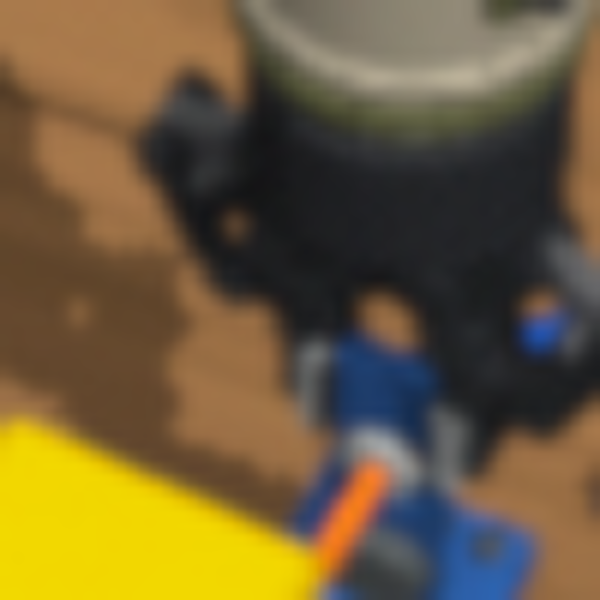

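```bash
python3 -m inch '{"delta_rot":[[0,0,0],[0,0,0],[0,0,0],[0,0,0]],"dp":[[-0.5,0,0],[-1,0,0],[-1.5,0,0],[-1.5,0,0]],"claw":[-1,-1,-1,-1]}'
for i in 1 2 3 4 5 6 7 8 9 10 ; do python3 -m inch '{"delta_rot":[[0,0,0]],"dp":[[0,0,0]],"claw":[-1]}' | grep force; done
python3 -c "
from go import *
st()"
```

```text
t: 14.78
eef_pos: [0.5704, -0.0163, 0.1804]
ee_rot: [-3.138, 0.149, -0.004]
contact_force: [1.5, -1.2, -0.4]
grip_width: 0.339
contact_force: [2.3, -1.0, -0.5]
contact_force: [2.4, -0.7, 0.4]
contact_force: [2.5, -0.7, 0.6]
contact_force: [3.0, -0.3, -0.2]
contact_force: [3.1, -0.2, -0.6]
contact_force: [3.7, 0.3, 0.2]
contact_force: [2.8, 0.5, -0.3]
contact_force: [2.7, -0.7, 0.0]
contact_force: [3.7, 0.1, -0.5]
contact_force: [2.0, -0.2, 0.2]
t 15.62 p [ 0.5692 -0.0162  0.18  ] xyaw -5.42 z [ 0.  0. -1.] F [ 2.04 -0.16  0.21] M [ 0.01 -0.69 -0.02] w 0.337 q7 -1.69
```

```bash
python3 -m inch '{"delta_rot":[[0,0,0],[0,0,0],[0,0,0]],"dp":[[0.3,0,0],[0.7,0,0],[0.7,0,0]],"claw":[-1,-1,-1]}'
for i in 1 2 3 4 5 6 7 8 9 10 ; do python3 -m inch '{"delta_rot":[[0,0,0]],"dp":[[0,0,0]],"claw":[-1]}' | grep force; done
python3 -c "
from go import *
st()"
```

```text
t: 15.87
eef_pos: [0.5693, -0.0162, 0.1797]
ee_rot: [-3.138, 0.148, 0.002]
contact_force: [-0.0, -0.5, -0.5]
grip_width: 0.339
contact_force: [0.8, 1.3, 0.0]
contact_force: [0.4, 1.4, -0.1]
contact_force: [0.4, 1.2, 0.3]
contact_force: [-0.1, 1.5, -0.0]
contact_force: [-0.3, -0.0, 1.0]
contact_force: [0.3, 0.7, 0.3]
contact_force: [-0.8, 1.4, 0.1]
contact_force: [-1.2, 1.5, -0.2]
contact_force: [-1.5, 2.4, 0.4]
contact_force: [-2.2, 2.2, -0.1]
t 16.70 p [ 0.5695 -0.0163  0.1798] xyaw -5.41 z [-0.001  0.    -1.   ] F [-2.24  2.22 -0.07] M [ 0.37  0.43 -0.05] w 0.337 q7 -1.69
```

```bash
python3 -m inch '{"delta_rot":[[0,0,0],[0,0,0],[0,0,0],[0,0,0]],"dp":[[0,0,0],[0,0,0],[0,0,0],[0,0,0]],"claw":[-1,-1,0.1,0.1]}' 20
python3 - <<'E'
from go import *
st()
for i in range(3):
    im=bot.get_image("scene")[:,:,::-1];cv2.imwrite(f"pics/scene9_{i}.png",im)
a=[cv2.resize(cv2.imread(f'pics/scene9_{i}.png')[160:210,290:340],None,fx=8,fy=8,interpolation=cv2.INTER_CUBIC) for i in(0,2)]
cv2.imwrite("pics/d12.png",np.hstack(a))
E
```

```text
t: 17.03
eef_pos: [0.5704, -0.0167, 0.1801]
ee_rot: [3.138, -0.149, 0.002]
contact_force: [0.2, 0.4, -0.2]
grip_width: 0.55
t 17.03 p [ 0.5704 -0.0167  0.1801] xyaw -5.43 z [ 0.001 -0.    -1.   ] F [ 0.18  0.4  -0.25] M [-0.02  0.01 -0.01] w 0.550 q7 -1.69
```

View pics/d12.png

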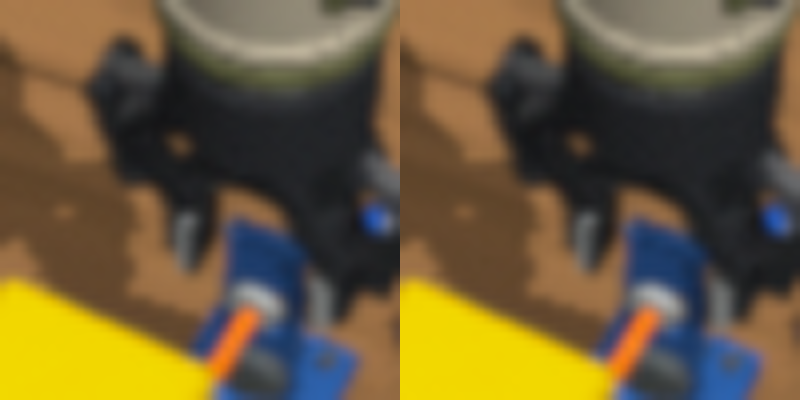

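The fingers are open and the bracket hangs on the hook; the two pictures are identical, with the tab near (265,250). I open fully and back straight up.

```bash
python3 -m inch '{"delta_rot":[[0,0,0],[0,0,0],[0,0,0],[0,0,0],[0,0,0],[0,0,0],[0,0,0],[0,0,0],[0,0,0],[0,0,0],[0,0,0],[0,0,0]],"dp":[[0,0,0],[0,0,0],[0,0,0],[0,0,-3],[0,0,-10],[0,0,-20],[0,0,-35],[0,0,-50],[0,0,-70],[0,0,-90],[0,0,-110],[0,0,-130]],"claw":[0.4,0.7,0.9,0.9,0.9,0.9,0.9,0.9,0.9,0.9,0.9,0.9]}'
python3 - <<'E'
from go import *
to((.35,.25,.32),0)
for i in range(2):
    im=bot.get_image("scene")[:,:,::-1];cv2.imwrite(f"pics/scene10_{i}.png",im)
a=[cv2.resize(cv2.imread(f'pics/scene10_{i}.png')[150:210,280:340],None,fx=6,fy=6,interpolation=cv2.INTER_CUBIC) for i in(0,1)]
cv2.imwrite("pics/d13.png",np.hstack(a));st()
E
```

```text
t: 18.18
eef_pos: [0.5697, -0.0164, 0.3121]
ee_rot: [-3.138, 0.149, -0.001]
contact_force: [0.3, -0.4, -0.8]
grip_width: 0.945
t 18.18 p [ 0.5697 -0.0164  0.3121] xyaw -5.42 z [ 0.001  0.    -1.   ] F [ 0.25 -0.39 -0.79] M [ 0.01 -0.    0.03] w 0.945 q7 -1.70
dp [-243.9 -244.4   -8. ] rot [-0.0001 -0.0009 -0.0946]
t 18.28 p [ 0.5714 -0.0165  0.3143] xyaw -5.44 z [ 0.006  0.    -1.   ] F [ 0.51 -0.02 -0.67] M [0.04 0.04 0.03] w 0.951 q7 -1.70
```

View pics/d13.png

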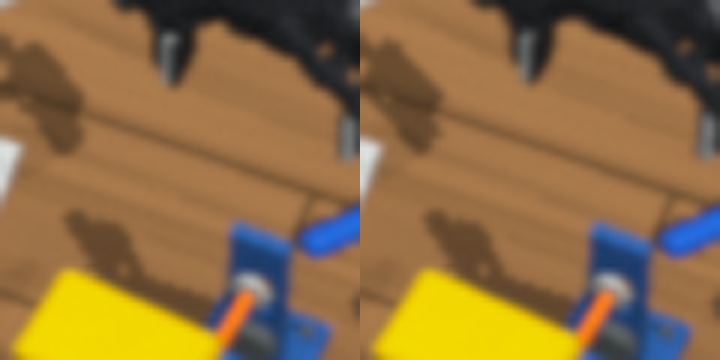

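The bracket hangs steady on the hook, with the tab at (262,240) and the same in both frames. Next I go over to the yellow readout with the fingers closed.

```bash
python3 -c "
from go import *
to((.507,.371,.20),32)"; python3 -m inch '{"delta_rot":[[0,0,-0.03],[0,0,-0.08],[0,0,-0.14],[0,0,-0.2],[0,0,-0.26],[0,0,-0.32],[0,0,-0.38],[0,0,-0.44],[0,0,-0.5],[0,0,-0.56],[0,0,-0.62],[0,0,-0.65]],"dp":[[-2,-8,-6],[-5,-24,-8],[-10,-50,-8],[-18,-80,-8],[-26,-112,-8],[-34,-145,-8],[-43,-180,-8],[-52,-215,-8],[-61,-250,-8],[-70,-285,-8],[-79,-320,0],[-86,-345,10]],"claw":[0.9,0.9,0.9,0.5,0,-0.5,-1,-1,-1,-1,-1,-1]}' 30
python3 -c "
from go import *
to((.507,.371,.12),32)"
```

```text
t 18.28 p [ 0.5714 -0.0165  0.3143] xyaw -5.44 z [ 0.006  0.    -1.   ] F [ 0.51 -0.02 -0.67] M [0.04 0.04 0.03] w 0.951 q7 -1.70
dp [-101.5 -379.5  114. ] rot [ 0.001  -0.0064 -0.6534]
t: 19.28
eef_pos: [0.5145, 0.3405, 0.2999]
ee_rot: [-3.015, -0.876, -0.0]
contact_force: [0.6, 0.7, -0.4]
grip_width: 0.002
t 19.28 p [0.5145 0.3405 0.2999] xyaw 32.40 z [-0.     0.002 -1.   ] F [ 0.59  0.69 -0.45] M [ 0.01 -0.03 -0.  ] w 0.002 q7 -1.76
dp [  9.9 -29.4 180. ] rot [-0.002  -0.0008  0.0069]
```

```bash
python3 -m inch '{"delta_rot":[[0,0,0],[0,0,0],[0,0,0],[0,0,0],[0,0,0],[0,0,0],[0,0,0],[0,0,0],[0,0,0],[0,0,0]],"dp":[[3,-10,10],[6,-20,30],[9,-29,60],[10,-29.5,90],[10,-29.5,120],[10,-29.5,150],[10,-29.5,170],[10,-29.5,190],[10,-29.5,200],[10,-29.5,200]],"claw":[-1,-1,-1,-1,-1,-1,-1,-1,-1,-1]}'
python3 - <<'E'
from go import *
to((.507,.371,.08),32)
a=[]
for n,x,y in(("scene",405,200),("top",145,160)):
    im=bot.get_image(n)[:,:,::-1];cv2.imwrite(f"pics/{n}11.png",im);a.append(cv2.resize(im[y:y+70,x:x+70],None,fx=5.7,fy=5.7,interpolation=cv2.INTER_CUBIC))
    print(n,(proj(n,[[.507,.371,.042],[.507,.371,.1]])-[x,y]+.5)*5.7)
cv2.imwrite("pics/d14.png",np.hstack(a));st()
im=cv2.imread("pics/scene11.png")[150:210,280:340];cv2.imwrite("pics/d15.png",cv2.resize(im,None,fx=8,fy=8,interpolation=cv2.INTER_CUBIC))
E
```

```text
t: 20.12
eef_pos: [0.5079, 0.365, 0.0973]
ee_rot: [3.019, 0.863, -0.007]
contact_force: [-0.4, -0.6, 0.5]
grip_width: -0.002
t 20.12 p [0.5079 0.365  0.0973] xyaw 31.91 z [-0.004 -0.003 -1.   ] F [-0.37 -0.61  0.49] M [-0.07 -0.   -0.  ] w -0.002 q7 -1.87
dp [ 2.5 -5.6 17.3] rot [ 0.0003  0.0049 -0.0015]
scene [[232.33386005 248.06365794]
 [258.39851784 200.21591415]]
top [[202.74661912 271.75987061]
 [170.45743184 265.56897307]]
t 20.22 p [0.5094 0.3659 0.1001] xyaw 31.87 z [-0.001 -0.    -1.   ] F [ 0.22 -0.4   0.08] M [ 0.01  0.01 -0.01] w -0.000 q7 -1.87
```

View pics/d14.png

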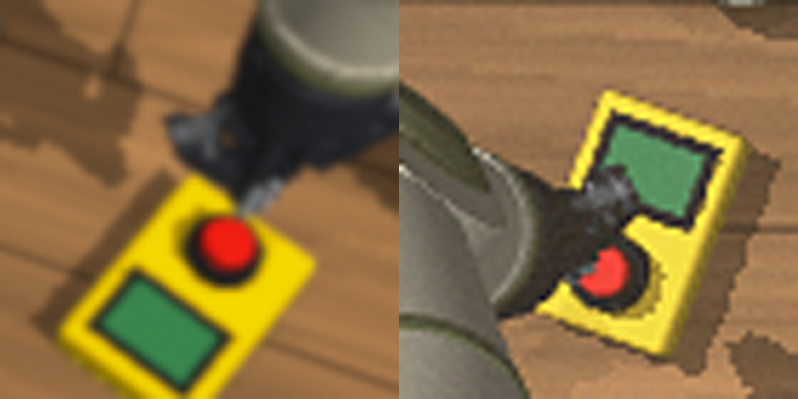

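View pics/d15.png

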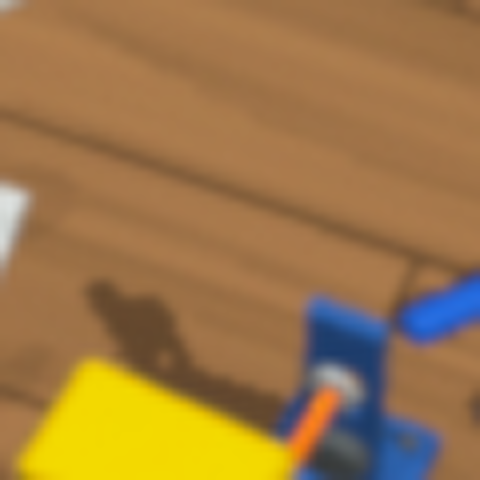

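The turquoise unit is out of these crops. The yellow unit's red button is at (229,243) in the scene crop, within 1 px of the prediction, and the bracket still hangs. I approach, wait, and check that it is still.

```bash
python3 -c "
from go import *
to((.507,.371,.058),32)"; python3 -m inch '{"delta_rot":[[0,0,0],[0,0,0],[0,0,0],[0,0,0],[0,0,0],[0,0,0],[0,0,0],[0,0,0],[0,0,0],[0,0,0],[0,0,0],[0,0,0]],"dp":[[0.5,-3,8],[0.7,-5.5,16],[0.7,-5.5,25],[0.7,-5.5,33],[0.7,-5.5,39],[0.7,-5.5,42],[0.7,-5.5,42],[0.7,-5.5,42],[0.7,-5.5,42],[0.7,-5.5,42],[0.7,-5.5,42],[0.7,-5.5,42]],"claw":[-1,-1,-1,-1,-1,-1,-1,-1,-1,-1,-1,-1]}'
for i in 1 2 3; do python3 -m inch '{"delta_rot":[[0,0,0],[0,0,0],[0,0,0],[0,0,0],[0,0,0],[0,0,0],[0,0,0],[0,0,0],[0,0,0],[0,0,0],[0,0,0],[0,0,0]],"dp":[[0,0,0],[0,0,0],[0,0,0],[0,0,0],[0,0,0],[0,0,0],[0,0,0],[0,0,0],[0,0,0],[0,0,0],[0,0,0],[0,0,0]],"claw":[-1,-1,-1,-1,-1,-1,-1,-1,-1,-1,-1,-1]}'>/dev/null; done
python3 - <<'E'
from go import *
to((.507,.371,.042),32)
I=[]
for i in range(5): I.append(bot.get_image("scene")[150:215,280:345].astype(float))
print([np.abs(I[i]-I[0]).max() for i in range(5)])
a=[]
for n,x,y in(("scene",405,200),("top",145,160)):
    im=bot.get_image(n)[:,:,::-1];cv2.imwrite(f"pics/{n}12.png",im);a.append(cv2.resize(im[y:y+70,x:x+70],None,fx=5.7,fy=5.7,interpolation=cv2.INTER_CUBIC))
cv2.imwrite("pics/d16.png",np.hstack(a));st()
E
```

```text
t 20.22 p [0.5094 0.3659 0.1001] xyaw 31.87 z [-0.001 -0.    -1.   ] F [ 0.22 -0.4   0.08] M [ 0.01  0.01 -0.01] w -0.000 q7 -1.87
dp [ 0.7 -5.6 42.1] rot [-0.0001  0.0006 -0.0023]
t: 21.22
eef_pos: [0.5076, 0.3707, 0.0583]
ee_rot: [-3.021, -0.861, -0.001]
contact_force: [0.7, 0.5, 0.5]
grip_width: -0.003
t 24.22 p [0.5074 0.3706 0.0579] xyaw 31.82 z [-0.  0. -1.] F [0.39 0.8  0.01] M [ 0.   -0.03 -0.01] w -0.002 q7 -1.89
dp [-0.2 -0.6 15.9] rot [-0.      0.     -0.0031]
[np.float64(0.0), np.float64(6.0), np.float64(5.0), np.float64(5.0), np.float64(5.0)]
t 24.57 p [0.5074 0.3706 0.0579] xyaw 31.82 z [-0. -0. -1.] F [ 0.53 -0.54 -0.83] M [0.03 0.06 0.03] w 0.001 q7 -1.89
```

View pics/d16.png

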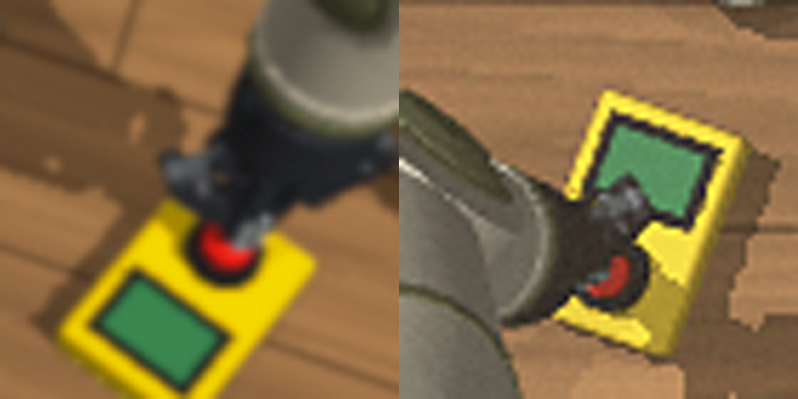

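The fingertip sits over the red button, at (235,240) in the scene crop. The bracket area changed by at most 6 grey levels over 5 frames, so it is hanging still. I press.

```bash
python3 -m inch '{"delta_rot":[[0,0,0],[0,0,0],[0,0,0],[0,0,0],[0,0,0],[0,0,0],[0,0,0],[0,0,0]],"dp":[[0,0,2],[0,0,4],[0,0,6],[0,0,8],[0,0,10],[0,0,12],[0,0,12],[0,0,12]],"claw":[-1,-1,-1,-1,-1,-1,-1,-1]}'
for i in 1 2 3 4; do python3 -m inch '{"delta_rot":[[0,0,0]],"dp":[[0,0,0]],"claw":[-1]}'|egrep 'force|pos'; done
```

```text
t: 25.23
eef_pos: [0.5074, 0.3706, 0.046]
ee_rot: [3.021, 0.861, -0.0]
contact_force: [-1.0, -1.2, 3.0]
grip_width: -0.002
eef_pos: [0.5074, 0.3706, 0.0461]
contact_force: [-0.3, -0.4, 2.4]
eef_pos: [0.5074, 0.3705, 0.0461]
contact_force: [-0.3, -0.9, 2.7]
eef_pos: [0.5074, 0.3706, 0.0461]
contact_force: [0.8, -0.8, 2.9]
eef_pos: [0.5074, 0.3706, 0.046]
contact_force: [-1.7, -1.0, 2.5]
```

```bash
for i in 1 2 3 4 5; do python3 -m inch '{"delta_rot":[[0,0,0]],"dp":[[0,0,1]],"claw":[-1]}'|egrep 'force|pos'; done
```

```text
eef_pos: [0.5074, 0.3706, 0.0451]
contact_force: [-0.5, -0.1, 2.9]
eef_pos: [0.5074, 0.3706, 0.044]
contact_force: [-1.2, -0.3, 4.0]
eef_pos: [0.5074, 0.3706, 0.0429]
contact_force: [-0.8, -1.3, 4.1]
eef_pos: [0.5074, 0.3706, 0.042]
contact_force: [-2.4, -1.8, 15.4]
eef_pos: [0.5075, 0.3707, 0.0418]
contact_force: [-5.1, -4.5, 25.7]
```

```bash
python3 -m inch '{"delta_rot":[[0,0,0]],"dp":[[0,0,0]],"claw":[-1]}'|egrep 'force|pos'
```

```text
eef_pos: [0.5074, 0.3706, 0.042]
contact_force: [-2.7, -4.2, 14.9]
```

Force rose sharply to 15–26 N with the tip stopped at 0.042 m, so the button is at its stop. I release it and back off.

```bash
python3 -m inch '{"delta_rot":[[0,0,0],[0,0,0],[0,0,0],[0,0,0],[0,0,0],[0,0,0],[0,0,0],[0,0,0],[0,0,0],[0,0,0],[0,0,0],[0,0,0]],"dp":[[0,0,-2],[0,0,-5],[0,0,-10],[0,0,-18],[0,0,-30],[0,0,-45],[0,0,-65],[0,0,-85],[0,0,-105],[0,0,-120],[0,0,-130],[0,0,-130]],"claw":[-1,-1,-1,-1,-1,-1,-1,-1,-1,-1,-1,-1]}'
python3 -m inch '{"delta_rot":[[0,0,0],[0,0,0],[0,0,0],[0,0,0],[0,0,0],[0,0,0]],"dp":[[0,0,0],[0,0,0],[0,0,0],[0,0,0],[0,0,0],[0,0,0]],"claw":[-1,-1,-1,-1,-1,-1]}'
python3 - <<'E'
from go import *
st()
for n in("scene","top"):
    im=bot.get_image(n)[:,:,::-1];cv2.imwrite(f"pics/{n}13.png",im)
a=cv2.imread("pics/scene13.png")
b=cv2.imread("pics/scene12.png");print(np.abs(a[150:215,280:345].astype(int)-b[150:215,280:345]).max())
cv2.imwrite("pics/d17.png",cv2.resize(a[110:310,170:490],None,fx=2.5,fy=2.5,interpolation=cv2.INTER_CUBIC))
E
```

```text
t: 27.07
eef_pos: [0.5084, 0.3713, 0.1738]
ee_rot: [-3.02, -0.86, -0.006]
contact_force: [-0.2, 0.4, -0.0]
grip_width: 0.0
t: 27.57
eef_pos: [0.5073, 0.3705, 0.1704]
ee_rot: [3.021, 0.861, -0.001]
contact_force: [-0.5, 0.2, 0.5]
grip_width: 0.001
t 27.57 p [0.5073 0.3705 0.1704] xyaw 31.83 z [-0.001 -0.001 -1.   ] F [-0.49  0.23  0.53] M [ 0.04 -0.06  0.02] w 0.001 q7 -1.85
21
```

View pics/d17.png

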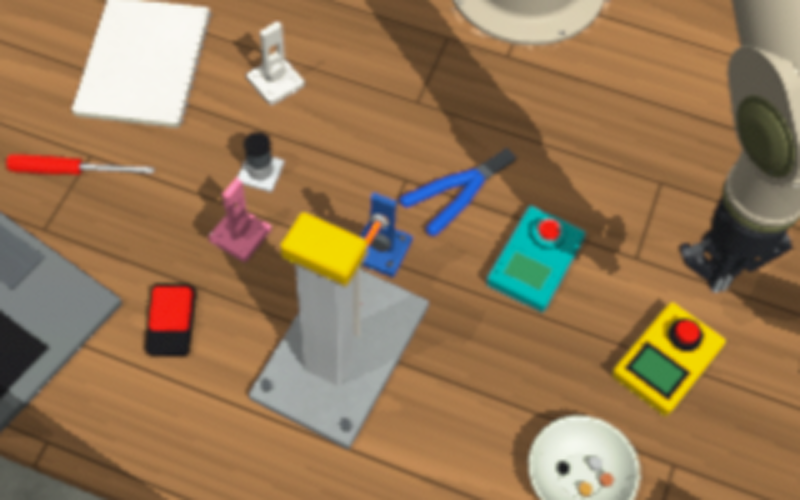

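View pics/top13.png

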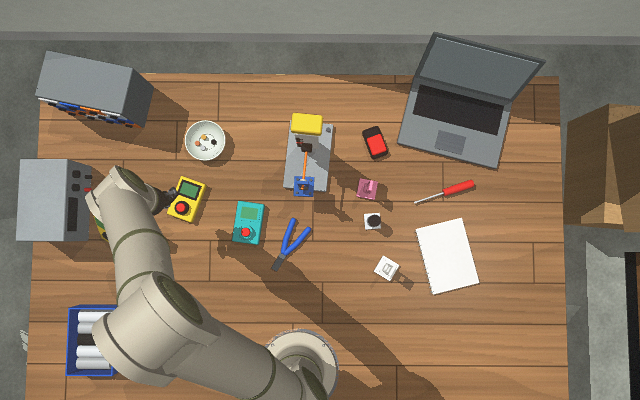

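```bash
python3 - <<'E'
from go import *
I=[bot.get_image("scene")[150:215,280:345].astype(float) for i in range(6)]
print([np.abs(i-I[0]).max() for i in I])
st();print(bot.hand_in())
E
```

```text
[np.float64(0.0), np.float64(5.0), np.float64(4.0), np.float64(4.0), np.float64(5.0), np.float64(4.0)]
t 27.97 p [0.5075 0.3706 0.171 ] xyaw 31.82 z [ 0.  0. -1.] F [-0.18 -0.25  0.02] M [ 0.   -0.02  0.01] w -0.003 q7 -1.85
the job is handed in; nothing more can be done
None
```

The blue bracket hangs on the orange hook, the yellow readout's hold button was pressed and released after that, and the job was handed in at about 28 s.

- **Hanging:** I threaded the eye over the hook and lowered it in steps. The wrist force went from about −4 N to about 0 N over a sink of about 54 mm, which fits the 75 N/m spring, and then I opened the fingers.
- **Hold button:** I pressed about 7 s after letting go, once frames showed the bracket still. The tip stopped at about 0.042 m with the force at 15–26 N, which I take as the button's stop; then I backed off.
- **Last checks:** Just before hand-in the bracket area changed by at most 5 grey levels over 0.3 s. The bystanders and look-alikes look unmoved, and the gripper was clear, reading about 0 N.
- **Deviations:**
  - While the bracket was lowered it rubbed sideways on the hook with about 3 N, and I made small x corrections. At release it still read about 2 N in x and y.
  - The bracket area differed by up to 21 grey levels between the pictures before and after the press. I take this to be the arm's shadow, because later frames were still, but I did not check it separately.

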